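# Lock the spares case with its slotted turn latch

## Task

Take the flat screwdriver out of its wooden stand, set its blade on the slotted stud of the steel case's latch and, pressing only lightly (never pushing the sprung stud down more than 2 mm, about 9 N), rotate it until the blade drops fully into the slot; then, still without pressing hard, gently turn the latch clockwise with the blade in the slot until its bar lies squarely across onto the lid. Put the screwdriver back upright, fully home in its stand, without touching the case with the fingers or disturbing the other things.

Things in the scene. Friction and masses are not known exactly. Their poses are not given: they have to be found in the camera images.
- driver: The flat screwdriver, black handle, steel shaft, 147 mm long, 110 g, upright in its stand at first, shoulder on the stand's top. Origin at the centre of the blade's end, z up to the handle. Blade 12 mm wide along x, 2.4 mm thick along y, 16 mm long; shaft 8 mm across up to 66 mm from the origin; round shoulder 28 mm across from 66 to 72 mm, then the handle.
- driver_grip (a point): Best place to grip the screwdriver, on its axis 115 mm from the blade's end. The handle, 72 to 147 mm from the blade's end, is 28 mm along the driver's x, with two flats 22 mm apart along its y.
- stand: The screwdriver's fixed wooden block, 80 x 80 x 75 mm, with one round hole 19 mm across right through its middle. Origin at the centre of the underside, z up.
- stand_hole (a point): Centre of the mouth of the stand's hole, 75 mm above the table; with the screwdriver home the blade's end is 66 mm below this point.
- case: Fixed grey steel spares case, 160 (x) x 130 (y) x 55 mm, with a flat 4 mm lid over its -x half (top at 59 mm) and near its +x end a turn latch: a flat bar carrying a round slotted steel stud, 25 mm across with a collar of 18 mm inner diameter standing 4 mm above the slotted face. Origin at the centre of the underside, z up.
- stud_face (a point): Fixed point of the case on the latch's axis, 74 mm above the table, at the stud's slotted face at rest. Slot 4.4 mm wide, 5 mm deep, 16 mm long; it takes the blade within about 8 degrees, down to 5 mm below this point. The stud is sprung: it holds 2 N, then sinks 1 mm per 3.5 N and comes back up when released or when the blade finds the slot.
- latch (a joint): Angle of the latch bar, rad, growing clockwise from above: 0 is the bar pointing to the case's -y, pi/2 is squarely across onto the lid, to the case's -x. Stays where left; starts at 0.5 to 0.8, free up to 2.3; turning takes about 0.05 N m. The slot's direction is not measured: it may lie at any angle to the bar, and turns with the bar.
- stud_spring (a joint): How far the sprung stud is pushed down from rest, m; 0 with nothing pressing on it.
- bar_tip (a point): The end of the latch's flat steel bar (16 mm wide, 5 mm thick), 54 mm out from the latch's axis, 66 mm above the table, on the bar's upper face.
- jar: Bystander: small jar, 48 mm across, 70 mm tall. Origin under its centre.
- tape: Bystander: bare cardboard tape core lying flat, 90 mm across, 24 mm tall. Origin under its centre.
- tin: Bystander: can, 60 mm across, 100 mm tall. Origin under its centre.
- carton: Bystander: cardboard carton, 100 x 70 x 60 mm. Origin under its centre.
- polish: Bystander: bottle, 44 mm across, 120 mm tall. Origin under its centre.
- hammer: Bystander: hammer lying flat, 260 mm long. Origin under its centre.
- lastblock: Bystander: wooden block, 90 x 50 x 35 mm. Origin under its centre.
There are look-alikes about, which are no part of the job. Leave any green look-alike of the stand alone.

How it is judged:
On the way, in this order (a step that is already met when the one before it is completed fails the run):
1. the screwdriver's blade is down in the stud's slot, before the latch has been turned home (z of driver in the frame of stud_face below -0.0035 m and horizontal distance between driver and stud_face below 0.005 m and angle between driver's own z axis and vertical below 0.12 rad and value of joint latch below 1.3 rad), for 0.1 s.
2. with the blade still in the slot, the bar is turned squarely onto the lid (z of driver in the frame of stud_face below -0.0035 m and horizontal distance between driver and stud_face below 0.005 m and angle between driver's own z axis and vertical below 0.12 rad and value of joint latch between 1.45 and 1.69 rad), for 0.2 s.
At the end, for the whole second after the job is handed in: The latch bar lies across onto the lid at 90 degrees within 8 degrees (joint 1.43 to 1.71), turned there by the blade in the slot, and the screwdriver stands released, upright and at rest in its stand, shoulder within 3 mm of the stand's top (value of joint latch between 1.43 and 1.71 rad and horizontal distance between driver and stand_hole below 0.007 m and z of driver in the frame of stand_hole below -0.063 m and angle between driver's own z axis and vertical below 0.1 rad and linear speed of driver below 0.02 m/s); the robot touches nothing.
It fails at once if the sprung stud is pushed down by more than 3 mm (over 12 N) (value of joint stud_spring above 0.003 m).
It fails at once if the screwdriver is forced: its contacts with the case and latch (pressing and turning added up) exceed 40 N (contact force between driver and case above 40 N).
It fails at once if the fingers touch the case or its latch (contact force between the fingers and case above 1 N).
It fails at once if a bystander is shifted by more than 30 mm (distance of any of jar, tape, tin, carton, polish, hammer, lastblock from where it was at the start of the episode above 0.03 m).
It also fails if it takes over 69 s, if anything falls off the work surface, if the arm or the gripper's body presses on something with over 40 N, if the wrist force passes 120 N, or if a joint passes its speed limit or range.

## Robot

A 7-joint arm with a two-finger parallel gripper is mounted at the origin on the work surface. World frame = base frame: x ahead of the robot, y to its left, z up, the work surface at z = 0. Lengths are in m, angles in rad, forces in N, time in s.
With the tool pointing down it reaches from about 0.425 to 0.925 m from the base axis. Payload 6.8 kg.
Tool frame: the origin (TCP) lies on the centre line of the jaws, within the pads' length; the fingertips stand 8 mm ahead of it and the grasp point (between the pads) lies 11 mm behind it; z points along the fingers, y is the line along which they close (so a half turn about z gives the same grasp; the last joint's range is limited). The gripper opens to 85 mm and grips with 20 to 120 N. Pads are 22 mm wide; open, the fingers measure 114 mm over their backs; the gripper's body (76 mm by 85 mm) begins 54 mm behind the grasp point. The pads swing forward as they close: fully open they stand 13 mm farther back than shut.
Start: joints at [1.101, 0.477, 0.022, 1.555, -0.011, 1.109, -0.083], TCP at [0.239, -0.631, 0.239] pointing down, gripper open.
Joint ranges: [-2.96, 2.96], [-0.34, 2.1], [-1.41, 1.46], [0.24, 2.44], [-1.37, 4.51], [0.17, 1.92], [-2.96, 2.96]. Speed limits (rad/s): [2.39, 2.39, 3.14, 3.14, 3.14, 3.14, 3.14].

## Interface

Orientations are given as a 3x3 rotation matrix whose columns are the frame's x, y, z axes.
In Python, from plant import env gives the robot as it stands.
- The arm moves only by the tool arm_command, never from a script. Its argument "increments" is a list of rows, each an object with "travel": the shift along the tool's x, y, z in m, a list of three; "twist": the turn, a rotation vector about the tool's x, y, z in degrees, a list of three. In form: [{"travel": [dx, dy, dz], "twist": [ax, ay, az]}, ...]. A call has 1 to 5 rows; each row is the pose to reach, as a shift and turn from the pose commanded when the call began, along the tool's axes at that moment; what a row does not reach only later rows make up. A row lasts 1/8 s, in which the tool goes at most 62.5 mm and 10.7 degrees, less where a joint would pass 70% of its speed; a pose out of reach is approached as far as the arm can. A call with a gripper value outside its range is refused whole. "fingers" is the closure, from -1 (fully open) to 1 (shut), set as the call begins (left out, the last holds). The fingers move at their own pace and stop on an object; the grip force is fixed at half the most. Time passes only in rows, so rows that repeat a pose let the fingers close. It gives the time, the measured TCP pose, the force, the opening and the grip force at its end, in the units of the state.
- env.get_state(): the state, without advancing time (a new reading comes with each control period).
- env.get_image(name): name is "side" or "top" or "wrist"; returns a dict with "frame" (384x512x3 uint8, blue, green, red), "depth" (384x512 float32, m along the optical axis (not along the pixel's ray), 0 where there is no reading), "mtx" (3x3 intrinsics, pixels), "world_to_cam" (4x4, takes a point from world to camera coordinates). Camera axes: x right, y up, looking along -z (the intrinsics and any distortion apply to the point x, -y, -z); pixel columns grow to the right and rows downward; lengths in m; the calibration is good to about 2 mm. A picture is of the moment at which its call begins.
- env.job_done(): hands the job in; it is judged then, once.
The state is a dict: "time": time; "joints": joint angles; "dq": joint speeds; "tau": joint torques, N m; "ee_pos": TCP position; "orientation": TCP orientation; "wrist_force": force on the tool from outside, world axes, zero at the start; "moment": the same for the moment, N m; "opening": finger opening in m; "finger_force": force on a finger pad.
Only numpy, scipy, OpenCV 4.12 (cv2) and the standard library are available. Lean on these libraries where they do the work, as an engineer would, in place of code of your own. Each camera call takes 0.05 s, during which the arm holds its last target. There are 200 camera calls.

## Working session

There is one attempt and no reset: what is moved stays moved. The work goes in short steps, Python scripts to look and compute and a tool call to move; the robot and the scene stay as the last step left them, time stands still between calls to the robot, and variables do not carry over. Pictures are saved under pics/ and viewed, at most 10 in all, crops included, and the job is handed in when it is done.

Besides the shell and the picture viewer there is one more tool, called after "Emit:" as a command line: name --argument value ..., lists and objects as JSON in quotes. arm_command: Moves the arm, as the interface text tells. Its arguments: {"type":"object","properties":{"increments":{"type":"array"},"fingers":{"type":"number"}},"required":["increments"]}

```bash
mkdir -p pics; ls
cat > h.py <<'E'
import numpy as np, cv2, sys
from plant import env
def grab(n):
    im=env.get_image(n); np.savez(''+n+'.npz',**im); return im
def pt(im,u,v,z=None):
    K=im['mtx'];T=np.linalg.inv(im['world_to_cam'])
    r=np.array([(u-K[0,2])/K[0,0],-(v-K[1,2])/K[1,1],-1.])
    d=T[:3,:3]@r;o=T[:3,3]
    s=(z-o[2])/d[2] if z is not None else im['depth'][int(v),int(u)]
    return o+s*d
def cloud(im):
    K=im['mtx'];T=np.linalg.inv(im['world_to_cam']);h,w=im['depth'].shape
    u,v=np.meshgrid(np.arange(w),np.arange(h));d=im['depth']
    c=np.stack([(u-K[0,2])/K[0,0]*d,-(v-K[1,2])/K[1,1]*d,-d],-1)
    return c@T[:3,:3].T+T[:3,3]
E
python3 - <<'E'
from h import *
a=grab('top');b=grab('side')
cv2.imwrite('pics/top1.png',cv2.resize(a['frame'],(800,600),interpolation=cv2.INTER_CUBIC))
cv2.imwrite('pics/side1.png',cv2.resize(b['frame'],(800,600),interpolation=cv2.INTER_CUBIC))
s=env.get_state();print(s)
print(np.linalg.inv(a['world_to_cam']),np.linalg.inv(b['world_to_cam'])[:3,3],a['mtx'])
E
```

```text
pics
{'time': 0.1, 'joints': array([ 1.10088749,  0.47771818,  0.02234136,  1.556342  , -0.01148707,
        1.10931075, -0.08308494]), 'dq': array([ 0.00061504, -0.00185055, -0.00058022, -0.00210575,  0.00106895,
        0.00118188,  0.00065541]), 'tau': array([ 4.38985808e-03, -5.97764075e+01,  1.61382135e+00, -2.81956100e+01,
        1.28454011e-02,  5.03221090e-03, -2.40253189e-05]), 'ee_pos': array([ 0.23873142, -0.63081774,  0.23842688]), 'orientation': array([[ 9.35243133e-01,  3.54005346e-01, -7.04692742e-04],
       [ 3.54006023e-01, -9.35241952e-01,  1.49200363e-03],
       [-1.30880955e-04, -1.64485163e-03, -9.99998639e-01]]), 'wrist_force': array([-0.41507888, -0.2033919 ,  0.43491643]), 'moment': array([ 0.02563862,  0.00697369, -0.00427223]), 'finger_force': 0.0, 'opening': 0.08511503436326552}
[[ 0.01819779  0.97878469 -0.20408179  0.27658184]
 [-0.99981933  0.0189352   0.00166104 -0.02295153]
 [ 0.00549013  0.20401469  0.97895243  1.2951465 ]
 [ 0.          0.          0.          1.        ]] [0.16368583 0.96533656 0.92529266] [[415.19011107   0.         256.70638051]
 [  0.         415.19011107 186.70119992]
 [  0.           0.           1.        ]]
```

View pics/top1.png

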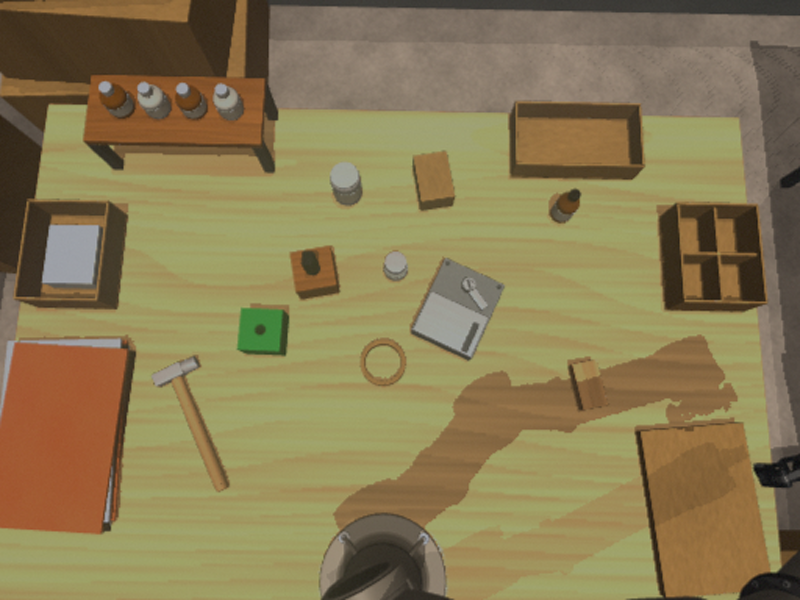

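View pics/side1.png

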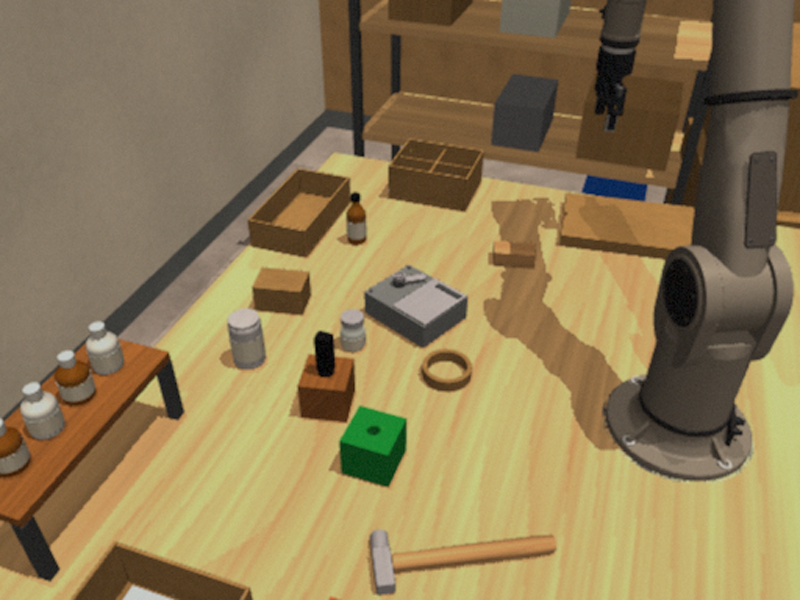

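The stand with the driver sits at (315,270), the case at (458,308) and its stud at (469,286); the green decoy stands at (263,330). The bar points right and down.

Run:
```python
from h import *
a=dict(np.load('top.npz'));P=cloud(a)
hsv=cv2.cvtColor(a['frame'],cv2.COLOR_BGR2HSV)
def roi(x0,y0,x1,y1):
    m=np.zeros(P.shape[:2],bool);s=.64;m[int(y0*s):int(y1*s),int(x0*s):int(x1*s)]=1;return m
def rect(m,n):
    q=P[m][:,:2];r=cv2.minAreaRect((q*1000).astype(np.float32));print(n,m.sum(),r,np.median(P[m][:,2]))
    print(cv2.boxPoints(r).round(1).tolist())
S=roi(280,235,350,305)
rect(S&(abs(P[...,2]-.075)<.005),'stand top')
rect(S&(P[...,2]>.125),'handle top')
C=roi(405,250,510,365)
rect(C&(P[...,2]>.045)&(P[...,2]<.085),'case')
rect(C&(P[...,2]>.066)&(P[...,2]<.085),'stud')
rect(C&(P[...,2]>.0615)&(P[...,2]<.085),'latch')
```

```text
stand top 537 ((574.7103271484375, 147.93270874023438), (81.47610473632812, 80.34362030029297), 11.449140548706055) 0.07504256953449295
[[526.7999877929688, 179.1999969482422], [542.7999877929688, 100.5], [622.5999755859375, 116.5999984741211], [606.7000122070312, 195.39999389648438]]
handle top 105 ((428.8009033203125, 72.5286865234375), (358.1723327636719, 29.343509674072266), 27.414676666259766) 0.15461122614908596
[[263.1000061035156, 3.0999999046325684], [276.6000061035156, -23.0], [594.5, 142.0], [581.0, 168.0]]
case 2215 ((522.5827026367188, -104.31967163085938), (197.44290161132812, 160.88064575195312), 65.75135803222656) 0.05787698845674161
[[408.70001220703125, -161.3000030517578], [555.4000244140625, -227.39999389648438], [636.5, -47.29999923706055], [489.79998779296875, 18.700000762939453]]
stud 112 ((533.0867309570312, -122.04689025878906), (212.23138427734375, 94.2045669555664), 33.76958465576172) 0.07007649989589937
[[418.70001220703125, -141.89999389648438], [471.1000061035156, -220.1999969482422], [647.5, -102.19999694824219], [595.0999755859375, -23.899999618530273]]
latch 395 ((509.0079040527344, -99.54170227050781), (192.8267822265625, 138.0568389892578), 69.26544952392578) 0.06347190882404652
[[410.29998779296875, -165.3000030517578], [539.4000244140625, -214.10000610351562], [607.7000122070312, -33.79999923706055], [478.6000061035156, 15.100000381469727]]
```

```bash
cat >> h.py <<'E'
def rel(p,R=None):
    s=env.get_state();Rt=s['orientation'];print('t',s['time'],'pos',s['ee_pos'].round(4),'travel',(Rt.T@(np.array(p)-s['ee_pos'])).round(4))
    if R is not None:print('twist',np.degrees(cv2.Rodrigues(Rt.T@R)[0]).ravel().round(2))
def down(yaw): # tool x axis at yaw (deg), z down
    c,s=np.cos(np.radians(yaw)),np.sin(np.radians(yaw));return np.array([[c,s,0],[s,-c,0],[0,0,-1.]])
E
python3 - <<'E'
from h import *
a=dict(np.load('top.npz'))
print('stud',pt(a,469*.64,286*.64,.074),'handle',pt(a,311*.64,255*.64,.147))
for c in [(447,260),(503,287),(468,357),(412,327)]:print(pt(a,c[0]*.64,c[1]*.64,.057))
w=grab('wrist');s=env.get_state();T=np.linalg.inv(w['world_to_cam'])
print('cam in tool',s['orientation'].T@(T[:3,3]-s['ee_pos']),s['orientation'].T@T[:3,:3],w['mtx'])
rel([.5,-.1,.33],down(0))
E
```

```text
stud [ 0.54494656 -0.15566591  0.074     ] handle [0.58130626 0.14103098 0.147     ]
[ 0.6002832  -0.11431135  0.057     ]
[ 0.54797145 -0.22398016  0.057     ]
[ 0.4097867  -0.15516291  0.057     ]
[ 0.46563833 -0.04732029  0.057     ]
cam in tool [ 0.06563006  0.00060923 -0.1345411 ] [[-4.79098724e-05  9.64804368e-01  2.62968684e-01]
 [ 9.99999362e-01  3.42939597e-04 -1.07602082e-03]
 [-1.12833196e-03  2.62968464e-01 -9.64803769e-01]] [[339.00815906   0.         255.30207606]
 [  0.         339.00815906 190.26998951]
 [  0.           0.           1.        ]]
t 0.15 pos [ 0.2388 -0.6309  0.2386] travel [ 0.4322 -0.4042 -0.0909]
twist [-8.000e-02  2.000e-02  2.073e+01]
```

Emit:
arm_command --increments '[{"travel":[0.046,-0.034,0],"twist":[0,0,0]},{"travel":[0.092,-0.068,0],"twist":[0,0,0]},{"travel":[0.138,-0.102,0.01],"twist":[0,0,0]},{"travel":[0.184,-0.136,0.02],"twist":[0,0,0]},{"travel":[0.23,-0.17,0.02],"twist":[0,0,0]}]'

```text
time: 0.78
ee_pos: [0.3942, -0.3888, 0.2184]
orientation: [[0.935, 0.354, -0.001], [0.354, -0.935, 0.001], [-0.001, -0.001, -1.0]]
wrist_force: [0.6, -0.4, 0.8]
opening: 0.0855
finger_force: 0.0
```

Emit:
arm_command --increments '[{"travel":[0.046,-0.034,0],"twist":[0,0,0]},{"travel":[0.092,-0.068,0],"twist":[0,0,0]},{"travel":[0.138,-0.102,0.01],"twist":[0,0,0]},{"travel":[0.184,-0.136,0.02],"twist":[0,0,0]},{"travel":[0.224,-0.166,0.03],"twist":[0,0,0]}]'

```text
time: 1.4
ee_pos: [0.5455, -0.1543, 0.189]
orientation: [[0.935, 0.355, 0.0], [0.355, -0.935, 0.0], [0.0, -0.0, -1.0]]
wrist_force: [0.1, -0.2, 0.1]
opening: 0.0852
finger_force: 0.0
```

Emit:
arm_command --increments '[{"travel":[0,0,0],"twist":[0,0,0]},{"travel":[0,0,0],"twist":[0,0,0]}]'

```text
time: 1.65
ee_pos: [0.5441, -0.157, 0.189]
orientation: [[0.935, 0.354, -0.001], [0.354, -0.935, -0.0], [-0.001, 0.0, -1.0]]
wrist_force: [-0.8, -1.1, 0.2]
opening: 0.0854
finger_force: 0.0
```

Run:
```python
from h import *
w=grab('wrist');s=env.get_state();print(s['ee_pos'],s['joints'].round(3),s['wrist_force'])
cv2.imwrite('pics/w1.png',cv2.resize(w['frame'],(800,600),interpolation=cv2.INTER_CUBIC))
K=w['mtx'];q=w['world_to_cam']@np.array([.545,-.156,.074,1]);print(K[0,2]+K[0,0]*q[0]/-q[2],K[1,2]-K[1,1]*q[1]/-q[2])
```

```text
[ 0.54393397 -0.15788267  0.18924286] [ 0.332  0.363 -0.2    1.859  0.089  0.929 -1.12 ] [ 0.84645533 -0.74050026 -0.30531946]
253.09710844478892 185.56015529582578
```

View pics/w1.png

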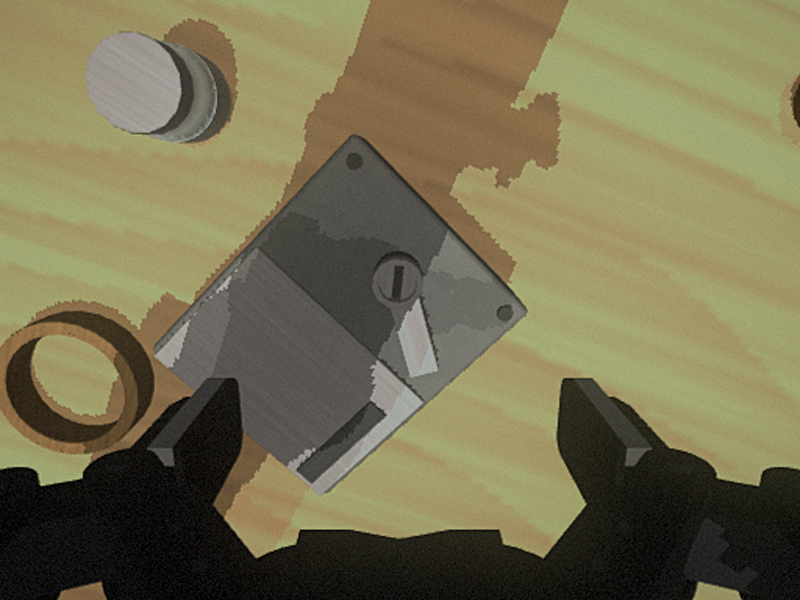

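The stud is at (397,282), its dark slot nearly upright in the picture (ends about (400,265) and (395,300)); the bar runs to about (424,374), and the case corners are at (355,135), (526,309), (322,493).

Run:
```python
from h import *
w=dict(np.load('wrist.npz'));g=cv2.cvtColor(w['frame'],cv2.COLOR_BGR2GRAY)
x0,y0=235,160;c=g[y0:y0+45,x0:x0+45]
cv2.imwrite('pics/c1.png',cv2.resize(w['frame'][y0-10:y0+100,x0-20:x0+90],(770,770),interpolation=cv2.INTER_CUBIC)[:600])
print(np.percentile(c,[2,5,10,20,50]))
m=(c<38).astype(np.uint8);n,l,st,ce=cv2.connectedComponentsWithStats(m)
for i in range(1,n):
  if st[i,4]>20:
    ys,xs=np.where(l==i);q=np.array([pt(w,x+x0,y+y0,.072)[:2] for x,y in zip(xs,ys)])
    r=cv2.minAreaRect((q*1000).astype(np.float32));e,V=np.linalg.eigh(np.cov(q.T));v=V[:,1]
    print(st[i],ce[i]+[x0,y0],q.mean(0),r,np.degrees(np.arctan2(v[1],v[0])))
k=.64
cc=[pt(w,x*k,y*k,.055) for x,y in [(355,135),(526,309),(322,493)]];print(cc)
print('yaw',[np.degrees(np.arctan2(*(b-a)[1::-1])) for a,b in zip(cc,cc[1:])])
print('stud c',pt(w,397*k,281*k,.078),'tip',pt(w,424*k,373*k,.066))
```

```text
[37. 42. 53. 62. 85.]
[14  1 16  6 27] [257.14814815 162.59259259] [ 0.56230478 -0.15274105] ((562.1288452148438, -152.5244598388672), (2.6107821464538574, 11.701131820678711), 8.423388481140137) 98.5154474624775
[array([ 0.60608983, -0.11194987,  0.055     ]), array([ 0.55502385, -0.22594548,  0.055     ]), array([ 0.41037942, -0.16064222,  0.055     ])]
yaw [np.float64(-114.13068240903026), np.float64(155.7020417537316)]
stud c [ 0.55035402 -0.1547885   0.078     ] tip [ 0.50619448 -0.1865605   0.066     ]
```

View pics/c1.png

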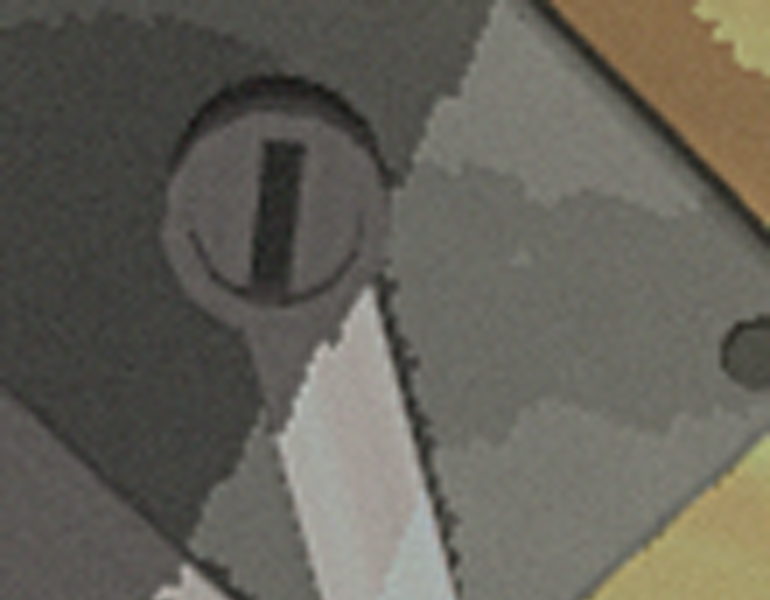

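The crop shows the slot's centre line from (285,143) to (271,289), and the bar's edges from (245,325) to (320,600) and from (380,290) to (457,600).

Run:
```python
from h import *
w=dict(np.load('wrist.npz'))
f=lambda x,y,z:pt(w,(x+.5)/7-.5+215,(y+.5)/7-.5+150,z)[:2]
ang=lambda a,b:np.degrees(np.arctan2(*(b-a)[::-1]))
a,b=f(285,143,.074),f(271,289,.074);print('slot',a,b,(a+b)/2,ang(b,a),np.linalg.norm(a-b))
print('bar',ang(f(245,325,.066),f(320,600,.066)),ang(f(380,290,.066),f(457,600,.066)))
print('collar',f(278,185,.078)) 
s=env.get_state();rel([.575,.148,.28],down(11.4))
```

```text
slot [ 0.55688116 -0.15328707] [ 0.54113932 -0.15760628] [ 0.54901024 -0.15544668] 15.343082756246039 0.016323633173847916
bar -144.85443908194375 -145.25061599886342
collar [ 0.55315176 -0.15389686]
t 1.7 pos [ 0.5439 -0.1579  0.1892] travel [ 0.1367 -0.2753 -0.091 ]
twist [0.03 0.05 9.22]
```

Emit:
arm_command --increments '[{"travel":[0.01,-0.02,-0.05],"twist":[0,0,0]},{"travel":[0.035,-0.07,-0.06],"twist":[0,0,0]},{"travel":[0.061,-0.123,-0.06],"twist":[0,0,0]},{"travel":[0.086,-0.174,-0.06],"twist":[0,0,4]},{"travel":[0.112,-0.225,-0.06],"twist":[0,0,9]}]'

```text
time: 2.33
ee_pos: [0.57, 0.0929, 0.2498]
orientation: [[0.98, 0.197, 0.001], [0.197, -0.98, -0.001], [0.001, 0.001, -1.0]]
wrist_force: [0.9, 0.4, -0.0]
opening: 0.0853
finger_force: 0.0
```

Emit:
arm_command --increments '[{"travel":[0.032,-0.045,0],"twist":[0,0,0]},{"travel":[0.032,-0.045,0],"twist":[0,0,0]},{"travel":[0.032,-0.045,0],"twist":[0,0,0]}]'

```text
time: 2.7
ee_pos: [0.5921, 0.142, 0.2491]
orientation: [[0.98, 0.201, -0.0], [0.201, -0.98, -0.001], [-0.001, 0.001, -1.0]]
wrist_force: [-0.1, -0.8, -0.5]
opening: 0.0851
finger_force: 0.0
```

Run:
```python
from h import *
w=grab('wrist');s=env.get_state();print(s['ee_pos'],s['joints'].round(3),s['orientation'].round(3))
cv2.imwrite('pics/w2.png',cv2.resize(w['frame'],(800,600),interpolation=cv2.INTER_CUBIC))
```

```text
[0.59205892 0.14141404 0.24923157] [-0.107  0.378 -0.3    1.693  0.125  1.09  -1.815] [[ 0.98   0.2   -0.   ]
 [ 0.2   -0.98  -0.002]
 [-0.     0.001 -1.   ]]
```

View pics/w2.png

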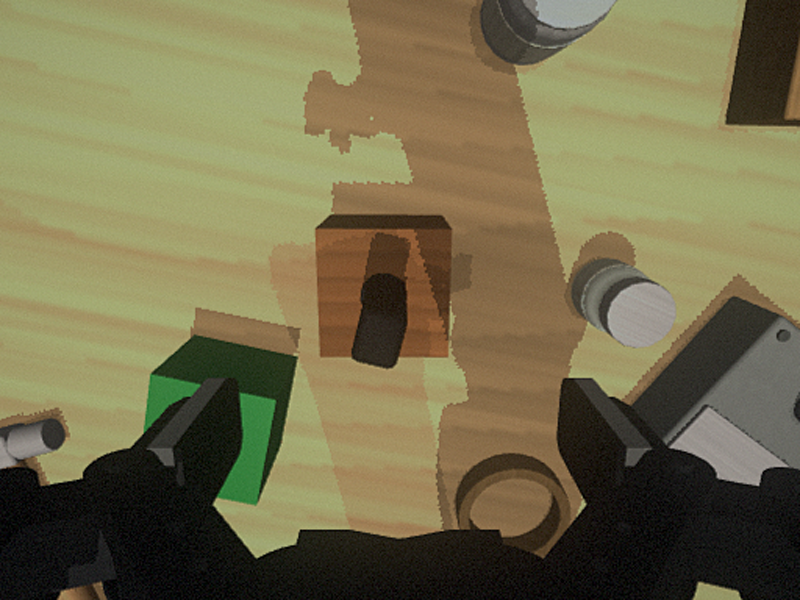

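The wooden stand is at (385,290), and the driver's black handle leans from its shoulder at (383,292) to its top face at about (378,345); the handle's flats look turned some 12° in the picture.

Run:
```python
from h import *
w=dict(np.load('wrist.npz'));P=cloud(w);hsv=cv2.cvtColor(w['frame'],cv2.COLOR_BGR2HSV);g=hsv[...,2]
m=np.zeros(g.shape,bool);m[140:240,200:290]=1
z=P[...,2];t=m&(z>.150)&(z<.162)
print(t.sum(),np.median(z[t]))
n,l,st,ce=cv2.connectedComponentsWithStats(t.astype(np.uint8));i=1+np.argmax(st[1:,4]);k=l==i
q=np.array([pt(w,u,v,.156)[:2] for v,u in zip(*np.where(k))]);r=cv2.minAreaRect((q*1000).astype(np.float32));print('top',st[i],r)
e,V=np.linalg.eigh(np.cov(q.T));v=V[:,1];print(q.mean(0),np.degrees(np.arctan2(v[1],v[0])),np.sqrt(e*12))
t=(m|True)&(abs(z-.075)<.004);t[:, :195]=0;t[:,300:]=0;t[:130]=0;t[235:]=0
q=np.array([pt(w,u,v,.075)[:2] for v,u in zip(*np.where(t))]);print('stand',cv2.minAreaRect((q*1000).astype(np.float32)))
cr=w['frame'][165:245,215:270];cv2.imwrite('pics/c2.png',cv2.convertScaleAbs(cv2.resize(cr,None,fx=7,fy=7,interpolation=cv2.INTER_CUBIC),alpha=2.5))
```

```text
1103 0.15577353577956374
top [ 225  195   36   41 1103] ((575.8500366210938, 146.71437072753906), (21.544282913208008, 28.241228103637695), 87.10282897949219)
[0.57598936 0.14682564] 178.07401949890732 [0.02118516 0.02754675]
stand ((574.2556762695312, 146.5043182373047), (79.94561767578125, 80.04856872558594), 11.525534629821777)
```

View pics/c2.png

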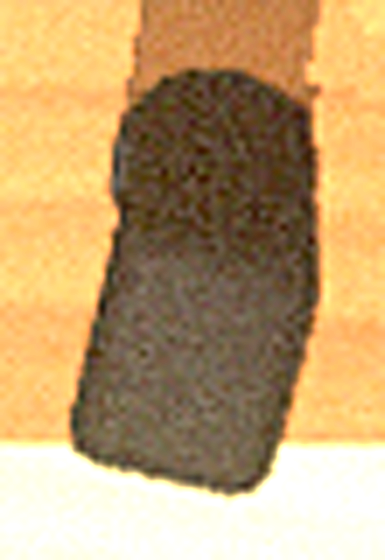

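The enlarged handle fills (70,70)–(320,490): the top face with its flats is in the lower part, giving the yaw.

Run:
```python
from h import *
rel([.5752,.1468,.113],down(-2.4))
```

```text
t 2.75 pos [0.5921 0.1414 0.2492] travel [-0.0154 -0.0088  0.1362]
twist [ 0.09  0.02 13.93]
```

Emit:
arm_command --increments '[{"travel":[-0.0154,-0.0088,0.02],"twist":[0,0,7]},{"travel":[-0.0154,-0.0088,0.05],"twist":[0.1,0,13.9]},{"travel":[-0.0154,-0.0088,0.09],"twist":[0.1,0,13.9]},{"travel":[-0.0154,-0.0088,0.12],"twist":[0.1,0,13.9]},{"travel":[-0.0154,-0.0088,0.1362],"twist":[0.1,0,13.9]}]'

```text
time: 3.38
ee_pos: [0.5745, 0.147, 0.1118]
orientation: [[0.999, -0.041, -0.002], [-0.041, -0.999, 0.0], [-0.002, -0.0, -1.0]]
wrist_force: [-0.4, -0.3, 0.5]
opening: 0.0853
finger_force: 0.0
```

Emit:
arm_command --increments '[{"travel":[0,0,0],"twist":[0,0,0]},{"travel":[0,0,0],"twist":[0,0,0]},{"travel":[0,0,0],"twist":[0,0,0]}]'

```text
time: 3.75
ee_pos: [0.5759, 0.1499, 0.1144]
orientation: [[0.999, -0.038, 0.002], [-0.038, -0.999, 0.002], [0.002, -0.002, -1.0]]
wrist_force: [-0.5, -0.8, 0.3]
opening: 0.0853
finger_force: 0.0
```

Run:
```python
from h import *
rel([.5752,.1468,.113],down(-2.4))
```

```text
t 3.75 pos [0.5759 0.1499 0.1144] travel [-0.0006  0.0032  0.0014]
twist [-0.14 -0.11  0.22]
```

Emit:
arm_command --increments '[{"travel":[0,0,0],"twist":[0,0,0]},{"travel":[0,0,0],"twist":[0,0,0]},{"travel":[0,0,0],"twist":[0,0,0]},{"travel":[0,0,0],"twist":[0,0,0]},{"travel":[0,0,0],"twist":[0,0,0]}]' --fingers 1

```text
time: 4.38
ee_pos: [0.5751, 0.1497, 0.1131]
orientation: [[0.999, -0.038, -0.0], [-0.038, -0.999, 0.002], [-0.0, -0.002, -1.0]]
wrist_force: [0.6, -0.6, 0.8]
opening: 0.0213
finger_force: 62.1
```

Emit:
arm_command --increments '[{"travel":[0,0,0],"twist":[0,0,0]},{"travel":[0,0,0],"twist":[0,0,0]},{"travel":[0,0,0],"twist":[0,0,0]}]'

```text
time: 4.75
ee_pos: [0.5751, 0.1497, 0.1131]
orientation: [[0.999, -0.038, -0.0], [-0.038, -0.999, 0.002], [-0.0, -0.002, -1.0]]
wrist_force: [-0.4, -0.2, 2.0]
opening: 0.0215
finger_force: 62.1
```

Run:
```python
from h import *
for i in range(3):
  s=env.get_state();print(s['time'],s['ee_pos'].round(4),s['opening'],s['finger_force'],s['wrist_force'].round(1),s['moment'].round(2))
  env.get_image('wrist')
```

```text
4.75 [0.5751 0.1497 0.1131] 0.021535160413912995 62.134562730789185 [-0.4 -0.2  2. ] [-0.13  0.07 -0.04]
4.8 [0.5751 0.1497 0.1131] 0.02103681053465526 62.14288115501404 [-0.3 -0.5  0.8] [-0.19  0.05  0.01]
4.85 [0.5751 0.1497 0.1131] 0.021288179086153356 62.148417234420776 [-0.5 -0.5  0.9] [-0.13  0.06  0.04]
```

Emit:
arm_command --increments '[{"travel":[0,0,-0.01],"twist":[0,0,0]},{"travel":[0,0,-0.035],"twist":[0,0,0]},{"travel":[0,0,-0.065],"twist":[0,0,0]},{"travel":[0,0,-0.095],"twist":[0,0,0]},{"travel":[0,0,-0.12],"twist":[0,0,0]}]'

```text
time: 5.52
ee_pos: [0.5751, 0.1498, 0.2348]
orientation: [[0.999, -0.038, 0.001], [-0.038, -0.999, 0.002], [0.001, -0.002, -1.0]]
wrist_force: [0.9, 0.1, -1.6]
opening: 0.0216
finger_force: 61.8
```

Emit:
arm_command --increments '[{"travel":[0,0,0],"twist":[0,0,0]},{"travel":[0,0,0],"twist":[0,0,0]},{"travel":[0,0,0],"twist":[0,0,0]},{"travel":[0,0,0],"twist":[0,0,0]}]'

```text
time: 6.02
ee_pos: [0.5746, 0.1494, 0.2321]
orientation: [[0.999, -0.038, -0.002], [-0.038, -0.999, 0.001], [-0.002, -0.001, -1.0]]
wrist_force: [0.3, -0.7, -1.8]
opening: 0.0211
finger_force: 61.8
```

Run:
```python
from h import *
s=env.get_state();print(s['opening'],s['finger_force'],s['wrist_force'].round(2),s['moment'].round(3))
w=grab('wrist');K=w['mtx']
R=s['orientation']
def proj(im,p):
    q=im['world_to_cam']@np.append(p,1);return np.array([K[0,2]+im['mtx'][0,0]*q[0]/-q[2],K[1,2]-K[1,1]*q[1]/-q[2]])
for d in (0,.016,.066,.115,.147): print(d,(proj(w,s['ee_pos']+R@np.array([0,0,.115-.011-d]))/.64).round(1))
cv2.imwrite('pics/w3.png',cv2.convertScaleAbs(cv2.resize(w['frame'],(800,600),interpolation=cv2.INTER_CUBIC),alpha=1.6))
rel([.549,-.1555,.2331],down(15.3))
```

```text
0.021138546506899787 61.82512879371643 [ 0.33 -0.71 -1.78] [ 0.     0.008 -0.037]
0 [396.2 299.4]
0.016 [396.1 309.2]
0.066 [395.6 350. ]
0.115 [394.8 418.1]
0.147 [393.9 495.5]
t 6.075 pos [0.5747 0.1494 0.2323] travel [-0.0142  0.3057 -0.0012]
twist [ -0.09   0.07 -17.47]
```

View pics/w3.png

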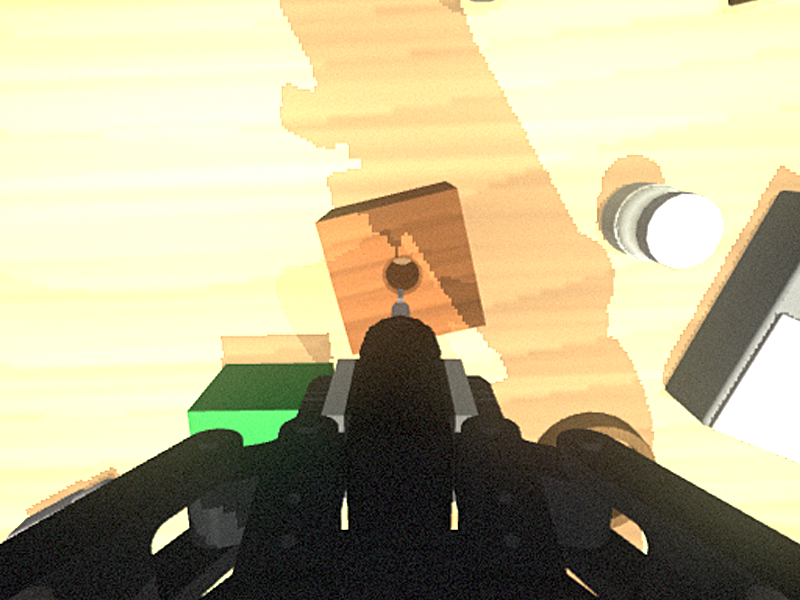

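The blade's tip shows at about (402,290), just below the stand's hole at (403,274); the grasp is sound.

Run:
```python
from h import *
w=dict(np.load('wrist.npz'));s=env.get_state()
h=pt(w,403*.64,274*.64,.075);print('hole',h)
x0,y0=225,155
cv2.imwrite('pics/c3.png',cv2.resize(w['frame'][y0:y0+55,x0:x0+65],None,fx=10,fy=10,interpolation=cv2.INTER_CUBIC))
for v in (286,290,294):
  p=pt(w,402*.64,v*.64,.1285-.02);print(p,s['orientation'].T@(p-s['ee_pos']))
```

```text
hole [0.57442599 0.14596784 0.075     ]
[0.57588715 0.1466835  0.1085    ] [0.00143391 0.00287286 0.12380648]
[0.57381288 0.14675886 0.1085    ] [-0.00064171  0.00287603  0.12380955]
[0.57173006 0.14683452 0.1085    ] [-0.00272591  0.00287921  0.12381264]
```

View pics/c3.png

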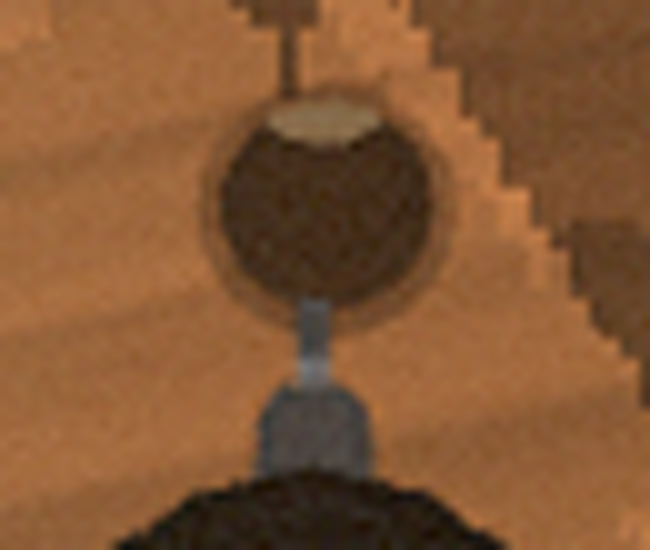

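The blade's end shows at pixel (256,184.5) and the hole's centre at (257,175). This gives a camera bias of about 1.8 mm along tool y, which I correct for.

Run:
```python
from h import *
rel([.549,-.1536,.2],down(15.3))
```

```text
t 6.075 pos [0.5747 0.1494 0.2323] travel [-0.0142  0.3038  0.0319]
twist [ -0.09   0.07 -17.47]
```

Emit:
arm_command --increments '[{"travel":[-0.003,0.06,0],"twist":[0,0,-3]},{"travel":[-0.006,0.12,0],"twist":[0,0,-7]},{"travel":[-0.009,0.18,0],"twist":[0,0,-11]},{"travel":[-0.012,0.24,0],"twist":[0,0,-15]},{"travel":[-0.0142,0.295,0],"twist":[0,0,-17.5]}]'

```text
time: 6.7
ee_pos: [0.5492, -0.147, 0.2325]
orientation: [[0.964, 0.265, -0.0], [0.265, -0.964, 0.002], [0.0, -0.002, -1.0]]
wrist_force: [0.9, 0.6, -1.3]
opening: 0.0212
finger_force: 61.8
```

Emit:
arm_command --increments '[{"travel":[0,0,0],"twist":[0,0,0]},{"travel":[0,0,0],"twist":[0,0,0]},{"travel":[0,0,0],"twist":[0,0,0]},{"travel":[0,0,0],"twist":[0,0,0]},{"travel":[0,0,0],"twist":[0,0,0]}]'

```text
time: 7.32
ee_pos: [0.5499, -0.1439, 0.2326]
orientation: [[0.964, 0.266, -0.0], [0.266, -0.964, 0.002], [0.0, -0.002, -1.0]]
wrist_force: [0.4, -0.1, -0.8]
opening: 0.021
finger_force: 61.8
```

Run:
```python
from h import *
rel([.549,-.1536,.192],down(15.3));print(env.get_state()['dq'].round(4))
```

```text
t 7.325 pos [ 0.5499 -0.1439  0.2326] travel [-0.0034  0.0092  0.0406]
twist [-0.1  -0.02  0.1 ]
[ 0.0037  0.0009  0.003  -0.0008  0.0012  0.0007  0.0006]
```

Emit:
arm_command --increments '[{"travel":[-0.0034,0.0092,0.01],"twist":[0,0,0]},{"travel":[-0.0034,0.0092,0.03],"twist":[0,0,0]},{"travel":[-0.0034,0.0092,0.0406],"twist":[0,0,0]},{"travel":[-0.0034,0.0092,0.0406],"twist":[0,0,0]},{"travel":[-0.0034,0.0092,0.0406],"twist":[0,0,0]}]'

```text
time: 7.95
ee_pos: [0.5492, -0.1545, 0.1924]
orientation: [[0.964, 0.264, 0.001], [0.264, -0.964, 0.002], [0.001, -0.001, -1.0]]
wrist_force: [-0.1, -0.2, -0.9]
opening: 0.0212
finger_force: 61.8
```

Emit:
arm_command --increments '[{"travel":[0,0,0],"twist":[0,0,0]},{"travel":[0,0,0],"twist":[0,0,0]},{"travel":[0,0,0],"twist":[0,0,0]}]'

```text
time: 8.32
ee_pos: [0.549, -0.1544, 0.1922]
orientation: [[0.964, 0.264, 0.0], [0.264, -0.964, 0.002], [0.001, -0.002, -1.0]]
wrist_force: [-0.3, -0.4, -0.7]
opening: 0.0217
finger_force: 61.8
```

Run:
```python
from h import *
rel([.549,-.1536,.178],down(15.3));w=grab('wrist');s=env.get_state();print(s['wrist_force'],s['moment'])
x0,y0=225,150
c=w['frame'][y0:y0+60,x0:x0+65]
cv2.imwrite('pics/c4.png',cv2.convertScaleAbs(cv2.resize(c,None,fx=10,fy=10,interpolation=cv2.INTER_CUBIC),alpha=1.8))
```

```text
t 8.325 pos [ 0.549  -0.1544  0.1922] travel [ 0.0002 -0.0007  0.0142]
twist [-0.09 -0.04  0.03]
[ 0.46029405  0.29931116 -1.4691824 ] [-0.02223819 -0.0192958   0.03885229]
```

View pics/c4.png

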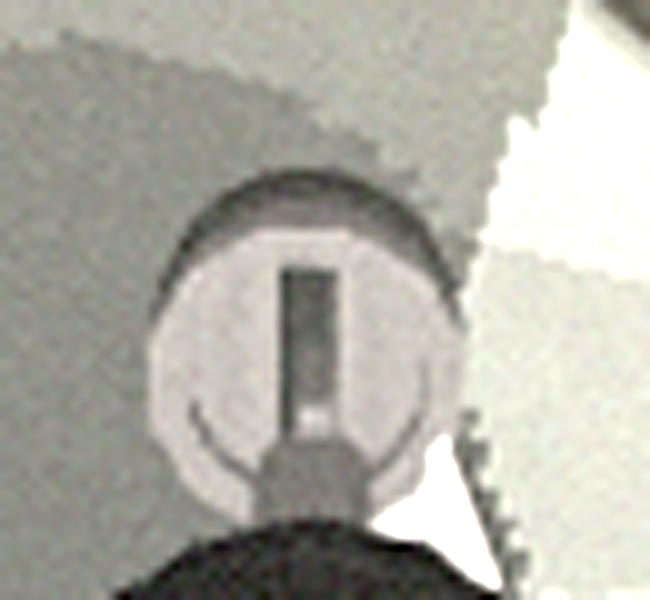

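The slot, columns 281–338 with its top end at row 268, stands upright in the picture, so the yaw is right. The blade (columns 300–330, its end near row 345) is about 0.5 px right of the slot's middle.

Run:
```python
from h import *
w=dict(np.load('wrist.npz'));s=env.get_state()
t=lambda u,v,z:(s['orientation'].T@(pt(w,225+u/10-.5,150+v/10-.5,z)-s['ee_pos']))*1000
print('slot end',t(309.5,268,.074),'blade corner',t(315,345,.0881),'pocket L/R',t(281,300,.074),t(338,300,.074))
```

```text
slot end [  7.93363326   1.18137381 118.18642321] blade corner [  5.42244424   1.55377992 104.08425916] pocket L/R [  5.4195777   -1.00328875 118.18813677] [  5.41959807   3.36665334 118.18153924]
```

Emit:
arm_command --increments '[{"travel":[0.0005,-0.0004,0.004],"twist":[0,0,0]},{"travel":[0.0005,-0.0004,0.008],"twist":[0,0,0]},{"travel":[0.0005,-0.0004,0.012],"twist":[0,0,0]},{"travel":[0.0005,-0.0004,0.0125],"twist":[0,0,0]},{"travel":[0.0005,-0.0004,0.0125],"twist":[0,0,0]}]'

```text
time: 9.0
ee_pos: [0.5492, -0.1539, 0.1794]
orientation: [[0.964, 0.264, -0.0], [0.264, -0.964, 0.002], [0.0, -0.002, -1.0]]
wrist_force: [-0.7, 0.1, -1.3]
opening: 0.0214
finger_force: 61.8
```

Emit:
arm_command --increments '[{"travel":[0,0,0.001],"twist":[0,0,0]},{"travel":[0,0,0.0015],"twist":[0,0,0]},{"travel":[0,0,0.002],"twist":[0,0,0]},{"travel":[0,0,0.0025],"twist":[0,0,0]},{"travel":[0,0,0.0025],"twist":[0,0,0]}]'

```text
time: 9.62
ee_pos: [0.5492, -0.1538, 0.1769]
orientation: [[0.964, 0.264, -0.0], [0.264, -0.964, 0.002], [0.0, -0.002, -1.0]]
wrist_force: [0.7, -0.4, -1.5]
opening: 0.0213
finger_force: 61.8
```

Emit:
arm_command --increments '[{"travel":[0,0,0.0005],"twist":[0,0,0]},{"travel":[0,0,0.0008],"twist":[0,0,0]},{"travel":[0,0,0.0008],"twist":[0,0,0]}]'

```text
time: 10.0
ee_pos: [0.5492, -0.1539, 0.1762]
orientation: [[0.964, 0.264, -0.0], [0.264, -0.964, 0.002], [0.0, -0.002, -1.0]]
wrist_force: [0.1, 0.0, -1.7]
opening: 0.0214
finger_force: 61.8
```

Emit:
arm_command --increments '[{"travel":[0,0,0.0005],"twist":[0,0,0]},{"travel":[0,0,0.0008],"twist":[0,0,0]},{"travel":[0,0,0.0008],"twist":[0,0,0]}]'

```text
time: 10.38
ee_pos: [0.5492, -0.1539, 0.1754]
orientation: [[0.964, 0.264, -0.0], [0.264, -0.964, 0.002], [0.0, -0.002, -1.0]]
wrist_force: [-0.1, -0.9, -1.7]
opening: 0.0213
finger_force: 61.8
```

Emit:
arm_command --increments '[{"travel":[0,0,0.0005],"twist":[0,0,0]},{"travel":[0,0,0.001],"twist":[0,0,0]},{"travel":[0,0,0.0013],"twist":[0,0,0]},{"travel":[0,0,0.0013],"twist":[0,0,0]}]'

```text
time: 10.88
ee_pos: [0.5492, -0.1539, 0.174]
orientation: [[0.964, 0.264, -0.0], [0.264, -0.964, 0.002], [0.0, -0.002, -1.0]]
wrist_force: [-0.6, -0.5, -2.0]
opening: 0.0213
finger_force: 61.8
```

Emit:
arm_command --increments '[{"travel":[0,0,0.0004],"twist":[0,0,0]},{"travel":[0,0,0.0006],"twist":[0,0,0]},{"travel":[0,0,0.0006],"twist":[0,0,0]}]'

```text
time: 11.25
ee_pos: [0.5492, -0.1538, 0.1735]
orientation: [[0.964, 0.264, -0.0], [0.264, -0.964, 0.002], [0.0, -0.002, -1.0]]
wrist_force: [-0.9, -0.1, -1.2]
opening: 0.0214
finger_force: 61.8
```

Emit:
arm_command --increments '[{"travel":[0,0,0.0004],"twist":[0,0,2]},{"travel":[0,0,0.0005],"twist":[0,0,5]},{"travel":[0,0,0.0005],"twist":[0,0,8]},{"travel":[0,0,0.0005],"twist":[0,0,11]},{"travel":[0,0,0.0005],"twist":[0,0,14]}]'

```text
time: 11.88
ee_pos: [0.5494, -0.1538, 0.1731]
orientation: [[1.0, 0.02, 0.0], [0.02, -1.0, 0.002], [0.0, -0.002, -1.0]]
wrist_force: [0.6, 0.5, -0.6]
opening: 0.0212
finger_force: 61.8
```

Run:
```python
from h import *
s=env.get_state();print(s['ee_pos'],s['wrist_force'],s['moment'],s['joints'])
```

```text
[ 0.54940228 -0.15379638  0.17311764] [ 0.6145712   0.48683141 -0.63277806] [ 0.02466513 -0.02627717  0.05741067] [ 0.27762864  0.38460847 -0.14218046  1.86641253  0.06598403  0.89514006
 -1.44618302]
```

Forces stay low; keep turning.

Emit:
arm_command --increments '[{"travel":[0,0,0],"twist":[0,0,4]},{"travel":[0,0,0],"twist":[0,0,8]},{"travel":[0,0,0],"twist":[0,0,12]},{"travel":[0,0,0],"twist":[0,0,16]},{"travel":[0,0,0],"twist":[0,0,20]}]'

```text
time: 12.5
ee_pos: [0.5494, -0.1537, 0.1731]
orientation: [[0.946, -0.323, 0.0], [-0.323, -0.946, 0.002], [-0.0, -0.002, -1.0]]
wrist_force: [0.5, 1.1, -0.8]
opening: 0.0214
finger_force: 61.9
```

Emit:
arm_command --increments '[{"travel":[0,0,0],"twist":[0,0,4]},{"travel":[0,0,0],"twist":[0,0,8]},{"travel":[0,0,0],"twist":[0,0,12]},{"travel":[0,0,0],"twist":[0,0,16]},{"travel":[0,0,0],"twist":[0,0,20]}]'

```text
time: 13.12
ee_pos: [0.5495, -0.1537, 0.1731]
orientation: [[0.779, -0.627, 0.001], [-0.627, -0.779, 0.002], [-0.001, -0.002, -1.0]]
wrist_force: [1.0, 0.6, -0.4]
opening: 0.0215
finger_force: 61.9
```

Emit:
arm_command --increments '[{"travel":[0,0,0],"twist":[0,0,4]},{"travel":[0,0,0],"twist":[0,0,8]},{"travel":[0,0,0],"twist":[0,0,8]},{"travel":[0,0,0],"twist":[0,0,8]}]'

```text
time: 13.62
ee_pos: [0.5495, -0.1537, 0.1731]
orientation: [[0.687, -0.727, 0.0], [-0.727, -0.687, 0.002], [-0.001, -0.002, -1.0]]
wrist_force: [1.5, 1.5, -1.2]
opening: 0.0213
finger_force: 61.9
```

Run:
```python
from h import *
s=env.get_state();print(s['ee_pos'],s['wrist_force'],s['moment'],s['joints']);rel(s['ee_pos'],down(-43.9))
t=grab('top');a=grab('wrist')
y=t['frame'][150:240,255:330];y=cv2.resize(y,None,fx=6,fy=6,interpolation=cv2.INTER_CUBIC)
x=a['frame'][110:330,90:345]
x=cv2.resize(x,(626,540),interpolation=cv2.INTER_CUBIC)
cv2.imwrite('pics/c5.png',cv2.resize(cv2.convertScaleAbs(a['frame'],alpha=1.4),(800,600),interpolation=cv2.INTER_CUBIC))
```

```text
[ 0.54951234 -0.15366842  0.17314308] [ 1.4600148   1.45337238 -1.15454278] [ 0.07411053 -0.25617245  0.02357287] [ 0.13777238  0.37901272  0.03350689  1.87622098 -0.01837689  0.88645221
 -2.20378847]
t 13.625 pos [ 0.5495 -0.1537  0.1731] travel [0. 0. 0.]
twist [-0.09  0.05 -2.71]
```

View pics/c5.png

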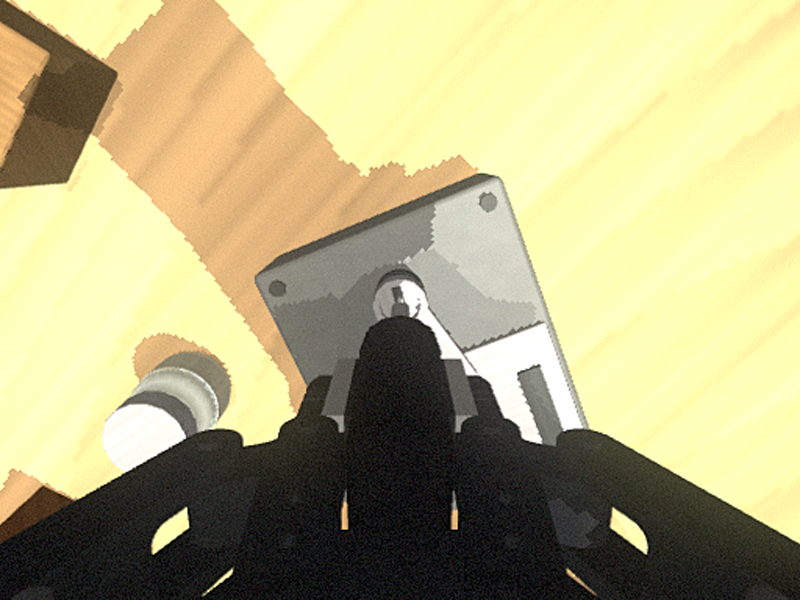

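The blade is in the slot at (399,295), and the bar's right edge runs from about (427,305) to (465,358).

Run:
```python
from h import *
w=dict(np.load('wrist.npz'));g=cv2.GaussianBlur(cv2.cvtColor(w['frame'],cv2.COLOR_BGR2GRAY),(3,3),0).astype(float)
pts=[]
for v in range(196,230):
    c=int(273+(v-195)*(38/53.)); r=np.diff(g[v,c-7:c+9]); k=np.argmin(r); pts.append((c-7+k+.5,v,r[k]))
print([(p[0],p[1],int(p[2])) for p in pts][::3])
q=np.array([pt(w,p[0],p[1],.066)[:2] for p in pts if p[2]<-12]).astype(np.float32)
l=cv2.fitLine(q,cv2.DIST_HUBER,0,.001,.001).ravel();print(len(q),'bar edge dir',np.degrees(np.arctan2(l[1],l[0])))
n=np.array([-l[1],l[0]]);print('offset of tcp from edge mm',((env.get_state()['ee_pos'][:2]-l[2:])@n)*1000)
# side case edge: right edge of case
pe=[]
for v in range(125,265):
    c=int(497*.64+(v-113)*(87/160.)*.92); pass
k=.64
print('case edge yaw',[np.degrees(np.arctan2(*(b-a)[1::-1])) for a,b in [(pt(w,256*k,277*k,.055),pt(w,500*k,179*k,.055)),(pt(w,500*k,179*k,.055),pt(w,545*k,310*k,.055))]])
```

```text
[(np.float64(273.5), 196, -37), (np.float64(274.5), 199, -39), (np.float64(276.5), 202, -38), (np.float64(279.5), 205, -36), (np.float64(281.5), 208, -36), (np.float64(283.5), 211, -39), (np.float64(285.5), 214, -37), (np.float64(288.5), 217, -36), (np.float64(290.5), 220, -40), (np.float64(292.5), 223, -42), (np.float64(294.5), 226, -38), (np.float64(297.5), 229, -23)]
34 bar edge dir -10.273027
offset of tcp from edge mm 9.021921991743204
case edge yaw [np.float64(-114.80779259164707), np.float64(155.25871914676594)]
```

Emit:
arm_command --increments '[{"travel":[0,0,0],"twist":[0,0,4]},{"travel":[0,0,0],"twist":[0,0,8]},{"travel":[0,0,0],"twist":[0,0,12]},{"travel":[0,0,0],"twist":[0,0,12]},{"travel":[0,0,0],"twist":[0,0,12]}]'

```text
time: 14.35
ee_pos: [0.5495, -0.1537, 0.1731]
orientation: [[0.521, -0.853, 0.0], [-0.853, -0.521, 0.002], [-0.001, -0.001, -1.0]]
wrist_force: [1.9, 0.4, -1.3]
opening: 0.0215
finger_force: 61.9
```

```bash
cat > bar.py <<'E'
from h import *
w=grab('wrist');s=env.get_state();R=s['orientation'];print(s['joints'][6],s['moment'],s['ee_pos'],np.degrees(np.arctan2(R[1,0],R[0,0])))
g=cv2.GaussianBlur(cv2.cvtColor(w['frame'],cv2.COLOR_BGR2GRAY),(3,3),0).astype(float)
K=w['mtx']
def proj(p):
    q=w['world_to_cam']@np.append(p,1);return np.array([K[0,2]-K[0,0]*q[0]/q[2],K[1,2]+K[1,1]*q[1]/q[2]])
best=None
# sharpest bright-to-dark step across each predicted station of the bar's right edge, from the last direction
import sys
d0=np.radians(float(sys.argv[1]));d=np.array([np.cos(d0),np.sin(d0),0]);n=np.array([-d[1],d[0],0]);c=np.array([s['ee_pos'][0],s['ee_pos'][1],.066])
q=[]
for a in np.arange(.016,.036,.001):
    off=np.arange(.004,.014,.0003);pr=np.array([proj(c+a*d+o*n) for o in off]).astype(np.float32)
    v=cv2.remap(g.astype(np.float32),pr[:,0],pr[:,1],cv2.INTER_LINEAR).ravel()
    r=v[4:]-v[:-4];k=np.argmin(r);q.append((a*1000,off[k+2]*1000,r[k]))
q=np.array(q);print(q[::3].round(1).tolist())
l=cv2.fitLine(q[q[:,2]<-15][:,:2].astype(np.float32),cv2.DIST_HUBER,0,.01,.01).ravel()
bd=float(sys.argv[1])+np.degrees(np.arctan(l[1]/l[0]));print('bar dir',bd,'latch',np.radians(90-(bd-155.6)))
E
python3 bar.py 158
```

```text
-2.393220613330039 [ 0.2242369  -0.46803829  0.06261154] [ 0.54952184 -0.15375574  0.17310848] -58.59582798494421
[[16.0, 9.1, -58.3], [19.0, 9.1, -61.2], [22.0, 9.1, -52.7], [25.0, 8.8, -50.9], [28.0, 8.8, -52.6], [31.0, 8.8, -54.4], [34.0, 8.8, -59.3]]
bar dir 156.99686 latch 1.5464166
```

Emit:
arm_command --increments '[{"travel":[0,0,0],"twist":[0,0,0.5]},{"travel":[0,0,0],"twist":[0,0,0.5]},{"travel":[0,0,0],"twist":[0,0,0.5]}]'

```text
time: 14.78
ee_pos: [0.5495, -0.1538, 0.1731]
orientation: [[0.513, -0.859, 0.0], [-0.859, -0.513, 0.002], [-0.001, -0.001, -1.0]]
wrist_force: [2.1, 0.0, -1.1]
opening: 0.0217
finger_force: 61.9
```

Emit:
arm_command --increments '[{"travel":[0,0,0],"twist":[0,0,-3]},{"travel":[0,0,0],"twist":[0,0,-6]},{"travel":[0,0,0],"twist":[0,0,-9]},{"travel":[0,0,0],"twist":[0,0,-9]}]'

```text
time: 15.28
ee_pos: [0.5491, -0.154, 0.1731]
orientation: [[0.64, -0.768, -0.0], [-0.768, -0.64, 0.002], [-0.002, -0.001, -1.0]]
wrist_force: [0.8, 0.9, 0.6]
opening: 0.0213
finger_force: 62.0
```

```bash
python3 bar.py 157; python3 -c "
from h import *
print(env.get_state()['wrist_force'])"
```

```text
-2.2609034347819903 [ 0.3011722  -0.33157386  0.02058039] [ 0.54912118 -0.15395359  0.17306082] -50.24071197716653
[[16.0, 8.8, -57.8], [19.0, 9.1, -30.1], [22.0, 9.4, -5.3], [25.0, 9.4, -21.0], [28.0, 9.1, -39.0], [31.0, 9.1, -49.4], [34.0, 8.8, -60.2]]
bar dir 156.84592 latch 1.549051
[1.44142841 1.09665824 0.69852699]
```

Emit:
arm_command --increments '[{"travel":[0,0,-0.002],"twist":[0,0,0]},{"travel":[0,0,-0.005],"twist":[0,0,0]},{"travel":[0,0,-0.01],"twist":[0,0,0]},{"travel":[0,0,-0.02],"twist":[0,0,0]},{"travel":[0,0,-0.045],"twist":[0,0,0]}]'

```text
time: 15.95
ee_pos: [0.5483, -0.1541, 0.2179]
orientation: [[0.64, -0.768, -0.003], [-0.768, -0.64, 0.002], [-0.003, 0.001, -1.0]]
wrist_force: [0.9, 0.8, -2.5]
opening: 0.0211
finger_force: 61.8
```

Emit:
arm_command --increments '[{"travel":[0,0,-0.015],"twist":[0,0,0]},{"travel":[0,0,-0.015],"twist":[0,0,0]},{"travel":[0,0,-0.015],"twist":[0,0,0]},{"travel":[0,0,-0.015],"twist":[0,0,0]}]'

```text
time: 16.45
ee_pos: [0.5487, -0.1538, 0.232]
orientation: [[0.641, -0.768, -0.002], [-0.768, -0.641, 0.002], [-0.003, 0.0, -1.0]]
wrist_force: [-0.1, 0.0, -0.7]
opening: 0.0217
finger_force: 61.8
```

```bash
python3 bar.py 157
python3 - <<'E'
from h import *
w=dict(np.load('wrist.npz'));s=env.get_state();rel([.5752,.1478,.2331],down(-2.4));print(s['wrist_force'],s['moment'])
# driver in hand: rows of the handle's silhouette (dark) and the shaft, columns by row
hsv=cv2.cvtColor(w['frame'],cv2.COLOR_BGR2HSV)
for v in range(176,226,4):
    r=w['frame'][v,235:280].mean(1).astype(int);print(v,' '.join('%3d'%x for x in r))
E
```

```text
-2.262884254172546 [-0.02136586 -0.07078988 -0.00076315] [ 0.54877766 -0.15388877  0.23216085] -50.17018264028867
[[16.0, 8.8, -49.8], [19.0, 8.5, -45.3], [22.0, 8.8, -44.3], [25.0, 8.5, -41.7], [28.0, 8.8, -42.2], [31.0, 8.8, -44.6], [34.0, 9.1, -52.0]]
bar dir 157.31853 latch 1.5408025
t 16.5 pos [ 0.5488 -0.1539  0.2322] travel [-0.2148 -0.2135 -0.0004]
twist [ -0.06   0.13 -47.77]
[ 0.11954991 -0.93878094 -1.1294548 ] [-0.02136586 -0.07078988 -0.00076315]
176  80  77  79  76  70  74  96 106 103  93 102  99 109 168 178 182 179 151  68  82  80  76  96 193 184 175 184 168  84 102 145 190 187 183 115 119 121 118 121 117 120 120 121 120 118
180  72  75  78  76  75  75  81 110 109 102  86  82 103 116 174 186 189 181  94  74  83  73  68 152 192 186 181 161  84 113 185 180 178 149  82 120 125 123 123 124 124 121 119 118 121
184  76  76  75  75  78  77  79  73  75  90 106 109 103  93  74  75  92  81  76  68  69  66  60  55  68 103 147 188 185 184 182 181 181 188 195 151  73 124 121 121 122 118 120 124 123
188  76  75  70  76  75  79  79  75  75  78  75  74  71  72  84  94 103 103 104  88 
[... 1055 characters left out ...]
  24  27  18  27  35  30  29  23  22  29  29  35  29  30  29  24  23  24  29  35  29  31  29  36  30  41  33  26  34  36  39  31  24  17  80 176 175
216  26  35  26  30  31  22  32  29  18  31  24  23  20  26  23  27  29  20  29  29  25  29  28  31  23  26  31  25  31  28  28  40  32  33  30  36  31  29  29  31  26  27  26  37 106
220  29  29  27  21  28  20  30  23  25  30  25  24  20  32  27  26  28  32  28  32  24  32  26  27  16  27  36  31  36  31  29  32  30  33  28  34  39  25  35  35  34  28  44  33  25
224  29  19  28  28  28  20  18  27  26  28  27  30  27  26  19  31  15  17  29  23  21  29  28  30  17  27  23  28  17  36  28  28  31  33  24  37  32  26  31  31  33  33  29  31  41
```

The latch stays at about 1.54 and the driver sits in the hand as before. Now I return it to the stand.

Emit:
arm_command --increments '[{"travel":[-0.04,-0.04,0],"twist":[0,0,-9]},{"travel":[-0.08,-0.08,0],"twist":[0,0,-18]},{"travel":[-0.12,-0.12,0],"twist":[0,0,-28]},{"travel":[-0.16,-0.16,0],"twist":[0,0,-38]},{"travel":[-0.2,-0.2,0],"twist":[0,0,-47.8]}]'

```text
time: 17.12
ee_pos: [0.5745, 0.1294, 0.2331]
orientation: [[0.999, -0.036, -0.001], [-0.036, -0.999, 0.002], [-0.001, -0.001, -1.0]]
wrist_force: [1.4, -0.0, -1.9]
opening: 0.0215
finger_force: 61.8
```

Emit:
arm_command --increments '[{"travel":[0,0,0],"twist":[0,0,0]},{"travel":[0,0,0],"twist":[0,0,0]},{"travel":[0,0,0],"twist":[0,0,0]},{"travel":[0,0,0],"twist":[0,0,0]}]'

```text
time: 17.62
ee_pos: [0.5748, 0.1263, 0.2334]
orientation: [[0.999, -0.044, -0.0], [-0.044, -0.999, 0.001], [-0.0, -0.001, -1.0]]
wrist_force: [-0.1, -0.1, -1.7]
opening: 0.0213
finger_force: 61.8
```

```bash
python3 -c "
from h import *
rel([.5752,.1478,.19],down(-2.4))"
```

```text
t 17.625 pos [0.5748 0.1263 0.2334] travel [-0.0006 -0.0215  0.0435]
twist [-0.07  0.01 -0.11]
```

Emit:
arm_command --increments '[{"travel":[-0.0005,-0.012,0.01],"twist":[0,0,0]},{"travel":[-0.0005,-0.0215,0.03],"twist":[0,0,0]},{"travel":[-0.0005,-0.0215,0.0435],"twist":[0,0,0]},{"travel":[-0.0005,-0.0215,0.0435],"twist":[0,0,0]},{"travel":[-0.0005,-0.0215,0.0435],"twist":[0,0,0]}]'

```text
time: 18.25
ee_pos: [0.5754, 0.149, 0.19]
orientation: [[0.999, -0.042, -0.0], [-0.042, -0.999, 0.002], [-0.0, -0.002, -1.0]]
wrist_force: [-0.3, -0.2, -1.4]
opening: 0.0214
finger_force: 61.8
```

Emit:
arm_command --increments '[{"travel":[0,0,0],"twist":[0,0,0]},{"travel":[0,0,0],"twist":[0,0,0]},{"travel":[0,0,0],"twist":[0,0,0]}]'

```text
time: 18.62
ee_pos: [0.5753, 0.1493, 0.1903]
orientation: [[0.999, -0.041, 0.0], [-0.041, -0.999, 0.002], [0.0, -0.002, -1.0]]
wrist_force: [-0.3, -0.0, -1.3]
opening: 0.0214
finger_force: 61.8
```

```bash
python3 -c "
from h import *
rel([.5752,.1478,.113],down(-2.4))
w=grab('wrist')
# hole ellipse: rows of brightness around the blade
for v in range(150,206,4):
    print(v,' '.join('%3d'%x for x in w['frame'][v,230:290:2].mean(1)))"
```

```text
t 18.625 pos [0.5753 0.1493 0.1903] travel [-0.      0.0016  0.0773]
twist [-0.11 -0.02  0.02]
150  82  88  87  87  84  82  83  85  76  86  86  82  87  86  80  81  79  81  74  77  76  74  76  77  80  80  73  80  76  77
154  85  87  85  88  89  68  73  74  73  70  72  84  80  83  79  80  81  79  75  77  79  74  77  75  83  79  81  77  74  76
158  91  93  84  69  71  69  63  72  66  72  71  60  73  74  71  83  78  76  79  80  81  83  83  86  88  80  79  77  80  75
162  98 102  62  65  67  67  65  66  69  73  70  72  68  68  71  68  79  85  84  80  81  82  80  82  83  84  85  81  87  86
166 110 104  78  66  70  71  74  66  71  72  67  69  66  65  68  64  68  84  81  81  79  84  85  76  83  85  78  82  78  80
170 114 109 115 113 105  68  66  65  69  68  73  70  66  69  71  70  62  65  72  84  86  82  77  73  76  77  83  79  81  75
174 111 113 107 111 108 107 115  67  67  68  73  66  71  64  58 111 106 107 103  58  79  84  77  76  75  75  78  78  80  86
178 108 110 112 111 112 106 106  98 104  87  49  46  93 101 105 101  34  73  90  69  70  68  67  78  75  83  79  78  78  83
182 102  99 101  98 103 103 105  95  87  45  48  50  45  45  46  48  41  42  44  64  87 108  64  70  81  76  86  77  81  84
186 105 107 113 110 108 110 107  90  38  43  47  38  55  73  48  45  47  35  41  34  94  93  78  66  73  68  73  84  86  86
190 108 107 105 107 102 110 101  84  36  46  48  39  58  89  49  41  44  45  46  40  81  91 118  63  70  70  71  68  75  65
194 108 109 109 112 112 114 120  86  87  36  43  66  63  60  71  52  44  49  45  53  77 105 104 106 104 104  64  68  67  62
198 111 118 115 113 113 108 109 105  86  80  66  71  71  67  68  69  45  54  80  76  99 104  98  99 103 103  73  60  65  67
202 102 103 105 103 104 105 108 110 110 105  75  34  27  16  27  54  72  97 108 105 108 103 107 110 110 110 111 114  63  68
```

Emit:
arm_command --increments '[{"travel":[0,0.0016,0.005],"twist":[0,0,0]},{"travel":[0,0.0016,0.015],"twist":[0,0,0]},{"travel":[0,0.0016,0.027],"twist":[0,0,0]},{"travel":[0,0.0016,0.038],"twist":[0,0,0]},{"travel":[0,0.0016,0.05],"twist":[0,0,0]}]'

```text
time: 19.3
ee_pos: [0.5749, 0.1478, 0.1389]
orientation: [[0.999, -0.041, -0.001], [-0.041, -0.999, 0.002], [-0.001, -0.002, -1.0]]
wrist_force: [-0.0, 0.5, 0.1]
opening: 0.0215
finger_force: 61.8
```

Emit:
arm_command --increments '[{"travel":[0,0,0.009],"twist":[0,0,0]},{"travel":[0,0,0.018],"twist":[0,0,0]},{"travel":[0,0,0.023],"twist":[0,0,0]},{"travel":[0,0,0.025],"twist":[0,0,0]},{"travel":[0,0,0.025],"twist":[0,0,0]}]'

```text
time: 19.92
ee_pos: [0.5752, 0.1479, 0.1151]
orientation: [[0.999, -0.041, 0.0], [-0.041, -0.999, 0.002], [0.0, -0.002, -1.0]]
wrist_force: [-0.3, 0.8, -2.1]
opening: 0.0217
finger_force: 61.8
```

Emit:
arm_command --increments '[{"travel":[0,0,0.001],"twist":[0,0,0]},{"travel":[0,0,0.0018],"twist":[0,0,0]},{"travel":[0,0,0.0018],"twist":[0,0,0]}]'

```text
time: 20.3
ee_pos: [0.5751, 0.1478, 0.1133]
orientation: [[0.999, -0.041, 0.0], [-0.041, -0.999, 0.002], [-0.0, -0.002, -1.0]]
wrist_force: [-0.6, -0.2, -0.6]
opening: 0.0211
finger_force: 61.8
```

Shoulder just at the stand's top. Now I release it and withdraw.

Emit:
arm_command --increments '[{"travel":[0,0,0],"twist":[0,0,0]},{"travel":[0,0,0],"twist":[0,0,0]},{"travel":[0,0,0],"twist":[0,0,0]},{"travel":[0,0,0],"twist":[0,0,0]},{"travel":[0,0,0],"twist":[0,0,0]}]' --fingers -1

```text
time: 20.92
ee_pos: [0.5751, 0.1478, 0.1132]
orientation: [[0.999, -0.041, -0.0], [-0.041, -0.999, 0.002], [-0.0, -0.002, -1.0]]
wrist_force: [0.4, -0.8, -0.1]
opening: 0.0858
finger_force: 0.0
```

Emit:
arm_command --increments '[{"travel":[0,0,-0.02],"twist":[0,0,0]},{"travel":[0,0,-0.05],"twist":[0,0,0]},{"travel":[0,0,-0.08],"twist":[0,0,0]},{"travel":[0,0,-0.11],"twist":[0,0,0]},{"travel":[0,0,-0.137],"twist":[0,0,0]}]'

```text
time: 21.55
ee_pos: [0.5751, 0.1476, 0.2514]
orientation: [[0.999, -0.041, 0.0], [-0.041, -0.999, 0.002], [0.0, -0.002, -1.0]]
wrist_force: [-0.6, -0.4, -0.0]
opening: 0.0854
finger_force: 0.0
```

Emit:
arm_command --increments '[{"travel":[0,0,0],"twist":[0,0,0]},{"travel":[0,0,0],"twist":[0,0,0]},{"travel":[0,0,0],"twist":[0,0,0]}]'

```text
time: 21.92
ee_pos: [0.5743, 0.1474, 0.2488]
orientation: [[0.999, -0.041, -0.002], [-0.041, -0.999, 0.001], [-0.002, -0.001, -1.0]]
wrist_force: [0.5, 0.1, 0.3]
opening: 0.0855
finger_force: 0.0
```

Run:
```python
from h import *
w=grab('wrist');P=cloud(w);z=P[...,2];s=env.get_state();print(s['ee_pos'],s['opening'])
m=np.zeros(z.shape,bool);m[140:250,200:310]=1
t=m&(z>.148)&(z<.17);n,l,st,ce=cv2.connectedComponentsWithStats(t.astype(np.uint8));i=1+np.argmax(st[1:,4]);k=l==i
q=np.array([pt(w,u,v,.156)[:2] for v,u in zip(*np.where(k))]);print('top',st[i],np.median(z[k]),cv2.minAreaRect((q*1000).astype(np.float32)))
# latch check from the top camera
a=grab('top');Q=cloud(a)
c=a['frame'][170:215,280:330];print(cv2.imwrite('pics/c6.png',cv2.resize(c,None,fx=10,fy=10)))
```

```text
[0.57444666 0.14740096 0.24894276] 0.08538785544677299
top [ 240  174   31   40 1186] 0.15566917305728373 ((575.6312255859375, 146.37063598632812), (21.167922973632812, 28.28127098083496), 87.61499786376953)
True
```

```bash
python3 -c "
from plant import env
print(env.job_done())"
```

```text
the job is handed in; nothing more can be done
None
```

I turned the latch to about 1.54 rad with the blade in the slot, put the screwdriver back home and upright in its stand, and handed the job in at about 22 s; I haven't seen the verdict.

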